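# Square up a camera post on its base plate

### The arm

A 6-joint arm with a two-finger parallel gripper is mounted at the origin on the work surface. World frame = base frame: x ahead of the robot, y to its left, z up, the work surface at z = 0. Lengths are in m, angles in rad, forces in N, time in s.
With the tool pointing down it reaches from about 0.25 to 0.775 m from the base axis. Payload 4 kg.
Tool frame: the origin (TCP) lies on the centre line of the jaws, within the pads' length; the fingertips stand 14 mm ahead of it and the grasp point (between the pads) lies 5 mm behind it (robot.tcp_to_tips is the distance from the TCP to the fingertips, in m); z points along the fingers, y is the line along which they close (so a half turn about z gives the same grasp; the last joint's range is limited). The gripper opens to 94 mm and grips with 3 to 60 N. Pads are 16 mm wide; open, the fingers measure 119 mm over their backs; the gripper's body (75 mm by 177 mm) begins 78 mm behind the grasp point.
Start: joints at [1.012, 0.087, 1.371, -0, 1.684, -0.103], TCP at [0.242, 0.494, 0.22] pointing down, gripper open.
Joint ranges: [-3.1, 3.1], [-0.76, 2.03], [0.27, 2.55], [-1.08, 4.22], [0.17, 2.65], [-2.57, 2.57]. Speed limits (rad/s): [2.79, 2.79, 3.14, 3.14, 3.14, 3.14].

### API

Orientations are given as [roll, pitch, yaw] about the fixed x, y, z axes, in that order (R = Rz(yaw) Ry(pitch) Rx(roll)).
In Python, from bench import robot gives the robot as it stands.
- The arm moves only by the tool carry_out, never from a script. Its argument "increments" is a list of rows, each a list of 3 entries, a list of its own where there are three numbers: the closure in counts, from 0 (fully open) to 255 (shut), then the shift along the tool's x, y, z in mm, then the turn about the tool's z in degrees. In form: [[fingers, [dx, dy, dz], twist], ...]. A call has 1 to 8 rows; each row shifts and turns the commanded pose from where the row before left it, along the tool's axes as they then stand; what a row does not reach is not made up. A row lasts 1/10 s, in which the tool goes at most 50 mm and 8.59 degrees, less where a joint would pass 70% of its speed; a pose out of reach is approached as far as the arm can. A call with a gripper value outside its range is refused whole. The fingers move at their own pace and stop on an object; the grip force is fixed at half the most. Time passes only in rows, so rows that do not move let the fingers close. It gives the time, the measured TCP pose, the force, the opening and the grip force at its end, in the units of the state.
- robot.get_obs(): the state, without advancing time (a new reading comes with each control period).
- robot.snapshot(name): name is "scene" or "top" or "wrist"; returns the picture (384x512x3 uint8, blue, green, red); there is no depth.
- robot.get_calibration(name): a dict with "vfov" (degrees; the focal length in pixels is half the picture's height over the tangent of half this angle, whatever the lens; pixels are square), "cx", "cy" (the principal point, pixels), "T" (4x4, takes a point from camera to world coordinates). Camera axes: x right, y down, z forward; pixel columns grow to the right and rows downward; lengths in m; the calibration is good to about 2 mm. A picture is of the moment at which its call begins: read the wrist's pose just before it. get_calibration takes no time and is no camera call; for the wrist camera it gives the pose at the moment of the call.
- robot.close_job(): hands the job in; it is judged then, once.
The state is a dict: "time": time; "joint_positions": joint angles; "qvel": joint speeds; "joint_torque": joint torques, N m; "tool_pos": TCP position; "ee_rot": TCP orientation; "wrist_force": force on the tool from outside, world axes, zero at the start; "wrist_torque": the same for the moment, N m; "width": finger opening in m; "finger_force": force on a finger pad.
Only numpy, scipy, OpenCV 4.12 (cv2) and the standard library are available. Lean on these libraries where they do the work, as an engineer would, in place of code of your own. Each camera call takes 0.05 s, during which the arm holds its last target. There are 200 camera calls.

### The job

On the base plate of the camera stand, first move the aluminium post fully home against both blue stops, standing upright, and let go of it. Then pick up the wooden-stocked square by its stock and press it into the corner between base plate and post, in the middle of the post's face opposite the end stop, blade upright, so that its underside lies flat on the plate and its heel and blade touch the post along their height; finish still gripping it and pressing it steadily both down and against the post, for the colleague who bolts the post. Leave the jar, the slide box and the beaker where they are.

Things in the scene. Friction and masses are not known exactly. Their poses are not given: they have to be found in the camera images.
- fixture: Dark steel base plate fixed to the bench, 240 (x) x 160 (y) x 12 mm thick, with two blue stops, 50 mm tall above the plate, 16 mm thick. Origin: centre of its underside; z up. End stop: inner face at x=+100, looks to -x, y from -50 to +46. Side stop: inner face at y=+30, looks to -y, x from +64 to +100. Post home: centre at x=+80, y=+10; square presses its face at x=+60.
- post_mid (a point): Centre, half-way up, of the loose upright aluminium profile post, 40 x 40 mm and 120 mm tall, about 0.35 kg, standing on the base plate near the stops (its top is 60 mm above this point). x and y axes are normal to its sides, z up.
- square_grip (a point): Grip point of the loose square (0.2 kg): half-way up (20 mm) its dark wooden stock, on its middle plane. Stock 140 long (x) x 24 wide (y) x 40 mm high, standing on the bench. This point is 85 mm behind the heel face (the stock's +x end) and 55 mm from its other end. x points along the stock to the heel, z up.
- square_heel (a point): Foot of the same square's heel: on the underside, in the heel face, on the middle plane. Same axes as the grip point: +x is the way the heel faces. Above the heel a steel blade, 20 (x) x 6 (y) mm, stands up from the stock to 120 mm above the underside, its outer edge flush with the heel face.
- jar: Bystander: closed amber jar, 50 mm across, 90 mm tall, standing on the bench. Origin: centre of its underside.
- slidebox: Bystander: blue slide box, 90 (x) x 70 (y) x 33 mm high, lying on the bench. Origin: centre of its underside.
- beaker: Bystander: white open beaker, 68 mm across, 90 mm tall, standing on the bench. Origin: centre of its underside.
Not all that is in view belongs to the job. Of the things that look like the part that bears square_grip, the middle-sized one is meant. What is shaped like the part that bears post_mid but yellow is not meant.

How it is judged:
On the way:
1. the post stands home against both stops (within 3 mm and about 3 degrees) and the robot has let go of it, the square not touching it (x of post_mid in the frame of fixture between 0.077 and 0.083 m and y of post_mid in the frame of fixture between 0.0065 and 0.013 m and angle between post_mid's own z axis and vertical below 0.04 rad and (angle between the x axis of post_mid and the x axis of fixture, either way round below 0.06 rad or angle between the y axis of post_mid and the x axis of fixture, either way round below 0.06 rad) and contact force between each of the fingers, square and post below 0.1 N), for 0.2 s.
At the end, for the whole second after the job is handed in: Post home within 3 mm of both stops, upright, turned under 0.06 rad; square gripped, flat on the plate, heel on the post within 14 mm of its face's middle, in line with the plate within 0.05 rad, upright within 0.04 rad, at rest, pressing post and plate with over 3 N each (x of post_mid in the frame of fixture between 0.077 and 0.083 m and y of post_mid in the frame of fixture between 0.0065 and 0.013 m and angle between each of post_mid, square_heel's own z axis and vertical below 0.04 rad and (angle between the x axis of post_mid and the x axis of fixture, either way round below 0.06 rad or angle between the y axis of post_mid and the x axis of fixture, either way round below 0.06 rad) and x of square_heel in the frame of fixture between 0.056 and 0.064 m and y of square_heel in the frame of fixture between -0.004 and 0.024 m and z of square_heel in the frame of fixture between 0.0095 and 0.0145 m and angle between the x axis of square_heel and the x axis of fixture, either way round below 0.05 rad and contact force between square and post above 3 N and contact force between square and fixture above 3 N and contact force between the fingers and square above 2 N and linear speed of each of square, post below 0.02 m/s); the arm keeps its last pose, push and grip.
It fails at once if the amber jar is shifted by more than 30 mm or tipped (distance of jar from where it was at the start of the episode above 0.03 m or angle between jar's own z axis and vertical above 0.4 rad).
It fails at once if the slide box is shifted by more than 30 mm or tipped (distance of slidebox from where it was at the start of the episode above 0.03 m or angle between slidebox's own z axis and vertical above 0.4 rad).
It fails at once if the beaker is shifted by more than 30 mm or tipped (distance of beaker from where it was at the start of the episode above 0.03 m or angle between beaker's own z axis and vertical above 0.4 rad).
It also fails if it takes over 58 s, if anything falls off the work surface, if the arm or the gripper's body presses on something with over 40 N, if the wrist force passes 120 N, or if a joint passes its speed limit or range.

## Working session

There is one attempt and no reset: what is moved stays moved. The work goes in short steps, Python scripts to look and compute and a tool call to move; the robot and the scene stay as the last step left them, time stands still between calls to the robot, and variables do not carry over. Pictures are saved under pics/ and viewed, at most 10 in all, crops included, and the job is handed in when it is done.

Besides the shell and the picture viewer there is one more tool, called after ">>>" in YAML: its name, and indented under it one key for each argument. carry_out: Moves the arm, as the interface text tells. Its arguments: {"type":"object","properties":{"increments":{"type":"array","items":{"type":"array"}}},"required":["increments"]}

```bash
mkdir -p pics; ls; python3 - <<'E'
from bench import robot
import cv2
o=robot.get_obs();print({k:o[k] for k in('time','tool_pos','ee_rot','width','wrist_force')})
for n in("scene","top"):
    c=robot.get_calibration(n);print(n,c)
    cv2.imwrite(f"pics/{n}0.png",cv2.resize(robot.snapshot(n),None,fx=1.5,fy=1.5,interpolation=cv2.INTER_CUBIC))
E
```

```text
pics
{'time': 0.0, 'tool_pos': array([0.24180534, 0.49340281, 0.21829199]), 'ee_rot': array([-3.13936919e+00, -2.28205963e-04,  2.68580323e+00]), 'width': 0.09382048362954819, 'wrist_force': array([-0.02674623, -0.74049153, -0.11795377])}
scene {'vfov': 51.42613890015147, 'cx': 257.7912790284496, 'cy': 180.9905911998627, 'T': array([[-0.85571846,  0.39221932, -0.33750543,  0.94158676],
       [ 0.51735879,  0.63685254, -0.57162813,  0.60557484],
       [-0.00926241, -0.66376415, -0.74788459,  0.87179966],
       [ 0.        ,  0.        ,  0.        ,  1.        ]])}
top {'vfov': 55.46888875520854, 'cx': 259.5521100923825, 'cy': 195.912708659948, 'T': array([[-0.01844644, -0.98350163,  0.17995629,  0.37297993],
       [-0.99978154,  0.01637496, -0.01298987,  0.0241284 ],
       [ 0.00982878, -0.18015659, -0.98358884,  1.19759007],
       [ 0.        ,  0.        ,  0.        ,  1.        ]])}
```

View pics/scene0.png

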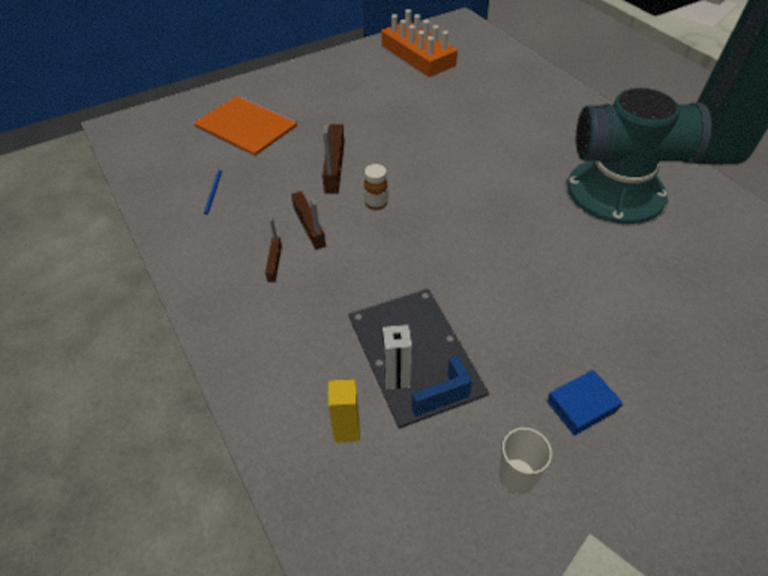

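View pics/top0.png

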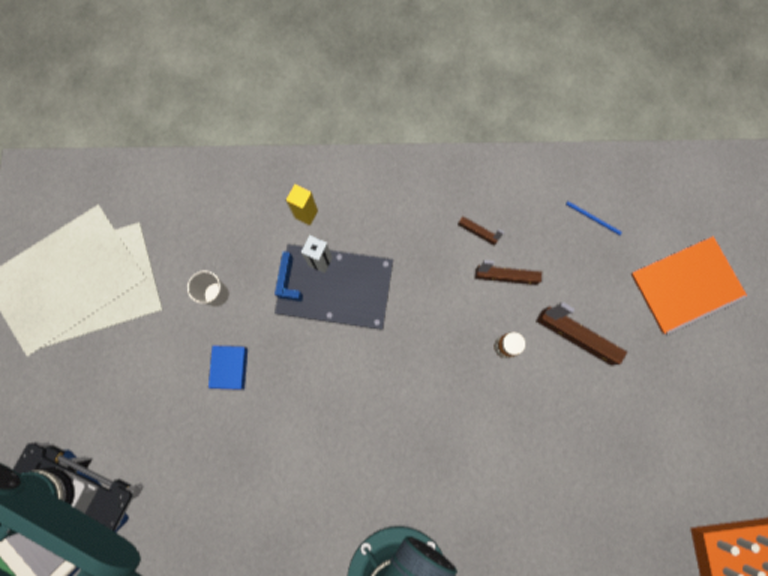

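The top view shows the plate with corners at about (287,244), (393,259), (382,329) and (275,314). The post top is at (315,246). The middle square spans (477..541, 272), with its blade at the left end (485,268).

```bash
cat > h.py <<'E'
import numpy as np,cv2
from bench import robot
from scipy.spatial.transform import Rotation as R
def K(c): 
    f=192/np.tan(np.radians(c['vfov'])/2); return np.array([[f,0,c['cx']],[0,f,c['cy']],[0,0,1]])
def back(c,px,z):
    px=np.atleast_2d(px).astype(float); T=c['T']
    d=np.c_[px,np.ones(len(px))]@np.linalg.inv(K(c)).T@T[:3,:3].T; o=T[:3,3]
    return o+d*((z-o[2])/d[:,2])[:,None]
def proj(c,P):
    T=c['T']; q=(np.atleast_2d(P)-T[:3,3])@T[:3,:3]@K(c).T; return q[:,:2]/q[:,2:]
def tool():
    o=robot.get_obs(); return np.array(o['tool_pos']),R.from_euler('xyz',o['ee_rot']).as_matrix()
def rel(p):
    t,r=tool(); return np.round(1000*r.T@(np.array(p)-t),1)
def ang(v): return round(float(np.degrees(np.arctan2(v[1],v[0]))),2)
E
python3 - <<'E'
from h import *
c=robot.get_calibration("top");np.set_printoptions(precision=4,suppress=True)
p=back(c,np.array([[287,244],[393,259],[382,329],[275,314]])/1.5,.012);print(p,p.mean(0),ang(p[0]-p[1]),ang(p[3]-p[2]),np.linalg.norm(p[0]-p[1]))
print('post top',back(c,[315/1.5,246/1.5],.132))
q=back(c,np.array([[477,271],[541,277]])/1.5,.04);print('square',q,ang(q[0]-q[1]),np.linalg.norm(q[0]-q[1]))
for n,u,z in(('jar',(514,344),.09),('slide',(228,367),.033),('beaker',(204,287),.09),('yellow',(300,197),.1)):print(n,back(c,np.array(u)/1.5,z))
t,r=tool();print(r)
w=robot.get_calibration("wrist");print(w['vfov'],r.T@(w['T'][:3,3]-t),r.T@w['T'][:3,:3])
E
```

```text
[[ 0.7069  0.2349  0.012 ]
 [ 0.6687 -0.0012  0.012 ]
 [ 0.5125  0.0258  0.012 ]
 [ 0.5494  0.2587  0.012 ]] [0.6094 0.1296 0.012 ] 80.8 80.99 0.2391627818467182
post top [[0.6681 0.1574 0.132 ]]
square [[ 0.632  -0.1822  0.04  ]
 [ 0.6165 -0.3205  0.04  ]] 83.58 0.1391306692323359
jar [[ 0.4682 -0.2412  0.09  ]]
slide [[0.4353 0.351  0.033 ]]
beaker [[0.5963 0.3898 0.09  ]]
yellow [[0.7839 0.1936 0.1   ]]
[[-0.8979  0.4402 -0.0011]
 [ 0.4402  0.8979 -0.0017]
 [ 0.0002 -0.002  -1.    ]]
66.52310667755731 [ 0.0679  0.0005 -0.1658] [[-0.0007 -0.9722 -0.2341]
 [ 1.     -0.0007  0.0001]
 [-0.0003 -0.2341  0.9722]]
```

>>> carry_out:
  increments:
    - [0, [-44, -9.5, 0], 0]
    - [0, [-44, -9.5, 0], 0]
    - [0, [-44, -9.5, 0], 0]
    - [0, [-44, -9.5, 0], 0]
    - [0, [-44, -9.5, 0], 0]
    - [0, [-44, -9.5, 0], 0]
    - [0, [-44, -9.5, 0], 0]
    - [0, [-44, -9.5, 0], 0]

```text
time: 0.9
tool_pos: [0.5257, 0.2692, 0.2189]
ee_rot: [-3.141, -0.001, 2.686]
wrist_force: [0.1, 1.3, 0.5]
width: 0.0943
finger_force: 0.0
```

>>> carry_out:
  increments:
    - [0, [-44, -9.5, 0], 0]
    - [0, [-44, -9.5, 0], 0]
    - [0, [-44, -9.5, 0], 0]
    - [0, [-44, -9.5, 0], 0]
    - [0, [0, 0, 0], 8.1]
    - [0, [0, 0, 0], 8.1]
    - [0, [0, 0, 0], 8.1]
    - [0, [0, 0, 0], 8.1]

```text
time: 1.7
tool_pos: [0.6659, 0.1588, 0.2183]
ee_rot: [-3.14, -0.001, 2.114]
wrist_force: [-0.5, -0.6, -0.4]
width: 0.0936
finger_force: 0.0
```

>>> carry_out:
  increments:
    - [0, [0, 0, 0], 8.1]
    - [0, [0, 0, 0], 8.1]
    - [0, [0, 0, 0], 8.1]
    - [0, [0, 0, 0], 8.1]
    - [0, [0, 0, 0], 8.1]
    - [0, [0, 0, 0], 0]
    - [0, [0, 0, 0], 0]

```text
time: 2.4
tool_pos: [0.6659, 0.159, 0.2189]
ee_rot: [-3.141, 0.0, 1.416]
wrist_force: [0.4, -0.7, 0.4]
width: 0.0937
finger_force: 0.0
```

```bash
python3 - <<'E'
from h import *
t,r=tool();print(t,ang(r[:,0]),robot.get_obs()['time'])
im=robot.snapshot("wrist");cv2.imwrite("pics/w1raw.png",im)
cv2.imwrite("pics/w1.png",cv2.resize(im,None,fx=1.5,fy=1.5,interpolation=cv2.INTER_CUBIC))
import pickle;pickle.dump(robot.get_calibration("wrist"),open("w1.pkl","wb"))
E
```

```text
[0.66586649 0.15903272 0.21886893] 81.15 2.4
```

View pics/w1.png

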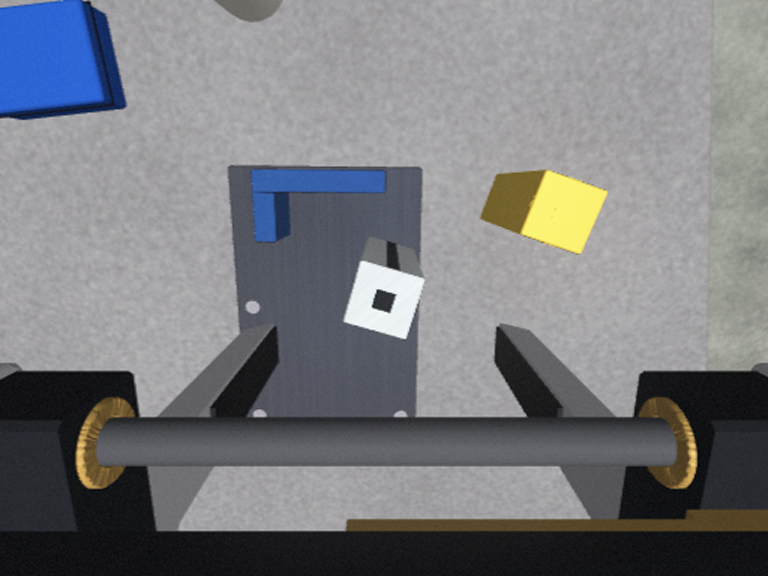

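The wrist view shows the post top with corners (363,261), (424,278), (406,338) and (344,321), turned about 15°. The end stop's inner top edge runs (278,192)–(385,192). The side stop's inner top edge runs (275,192)–(275,238).

```bash
python3 - <<'E'
from h import *
import pickle;c=pickle.load(open("w1.pkl","rb"));np.set_printoptions(precision=4,suppress=True)
p=back(c,np.array([[363,261],[424,278],[406,338],[344,321]])/1.5,.132)
print('post',p.mean(0),rel(p.mean(0)),[ang(p[i]-p[(i+1)%4]) for i in range(4)],np.linalg.norm(p[0]-p[1]))
e=back(c,np.array([[253,192],[385,191]])/1.5,.062);s=back(c,np.array([[275,192],[276,238]])/1.5,.062)
print('end',e,ang(e[0]-e[1]),np.linalg.norm(e[0]-e[1]),'side',s,ang(s[0]-s[1]),np.linalg.norm(s[0]-s[1]))
q=back(c,np.array([[229,166],[422,168]])/1.5,.012);print('plate',q,ang(q[0]-q[1]),np.linalg.norm(q[0]-q[1]))
# fixture from end stop line & plate
yaw=np.radians(80.9);X=np.array([np.cos(yaw),np.sin(yaw)]);Y=np.array([-X[1],X[0]])
pm=p.mean(0)[:2]
c1=e.mean(0)[:2];c2=s.mean(0)[:2]
print('post->home dx,dy mm',1000*((c1-pm)@X-20),1000*((c2-pm)@Y-20))
F=np.array([0.6094,0.1296]);print('stop in fix', (c1-F)@X,(c2-F)@Y,'plate',(q[:,:2]-F)@np.c_[X,Y])
E
```

```text
post [0.6648 0.1597 0.132 ] [ 0.4 -1.1 87. ] [155.29, 65.83, -25.0, -116.9] 0.037199106974361365
end [[0.5808 0.235  0.062 ]
 [0.6746 0.221  0.062 ]] 171.51 0.09484874156078858 side [[0.5964 0.2326 0.062 ]
 [0.5901 0.2001 0.062 ]] 78.97 0.033100753063858554
plate [[0.5512 0.2597 0.012 ]
 [0.7071 0.2336 0.012 ]] 170.51 0.1580381680040611
post->home dx,dy mm -19938.334365888764 -19920.433791678504
stop in fix 0.10009425409658468 0.02965824339448811 plate [[ 0.1193  0.078 ]
 [ 0.1182 -0.08  ]]
```

>>> carry_out:
  increments:
    - [0, [0.4, -1.1, 10], 7.8]
    - [0, [0, 0, 20], 7.7]
    - [0, [0, 0, 30], 0]
    - [0, [0, 0, 30], 0]
    - [0, [0, 0, 30], 0]
    - [0, [0, 0, 14], 0]
    - [120, [0, 0, 0], 0]
    - [255, [0, 0, 0], 0]

```text
time: 3.25
tool_pos: [0.6656, 0.1598, 0.0866]
ee_rot: [3.14, -0.001, 1.143]
wrist_force: [0.3, -0.6, 0.8]
width: 0.0815
finger_force: 0.0
```

>>> carry_out:
  increments:
    - [255, [0, 0, 0], 0]
    - [255, [0, 0, 0], 0]
    - [255, [0, 0, 0], 0]
    - [255, [0, 0, 0], 0]

```text
time: 3.65
tool_pos: [0.6654, 0.1597, 0.0864]
ee_rot: [3.14, -0.001, 1.143]
wrist_force: [0.3, -0.3, 0.1]
width: 0.0494
finger_force: 0.0
```

>>> carry_out:
  increments:
    - [255, [0, 0, 0], 0]
    - [255, [0, 0, 0], 0]
    - [255, [0, 0, 0], 0]
    - [255, [0, 0, 0], 0]

```text
time: 4.05
tool_pos: [0.665, 0.1597, 0.0858]
ee_rot: [3.142, -0.0, 1.143]
wrist_force: [-1.0, 0.4, 0.9]
width: 0.0402
finger_force: 30.0
```

>>> carry_out:
  increments:
    - [255, [0, 0, -2], 0]
    - [255, [0, 0, -1], 0]
    - [255, [0, 0, 0], -7.7]
    - [255, [0, 0, 0], -7.7]
    - [255, [10, -20, 0], 0]
    - [255, [14, -20, 0], 0]
    - [255, [10, -17, 0], 0]
    - [255, [0, 0, 0], 0]

```text
time: 4.85
tool_pos: [0.6126, 0.2036, 0.088]
ee_rot: [-3.14, 0.0, 1.414]
wrist_force: [-0.2, 0.1, -2.9]
width: 0.0397
finger_force: 30.0
```

```bash
cat >> h.py <<'E'
YAW=np.radians(80.9);FX=np.array([np.cos(YAW),np.sin(YAW)]);FY=np.array([-FX[1],FX[0]]);F0=np.array([0.6094,0.1296])
def fix(p): d=np.asarray(p)[:2]-F0; return np.round(1000*np.array([d@FX,d@FY]),1)
def st():
    o=robot.get_obs();t,r=tool();f=np.array(o['wrist_force']);print('t',o['time'],'fix',fix(t),'z',t[2].round(4),'yaw',ang(r[:,0]),'F fix',(f[:2]@FX).round(2),(f[:2]@FY).round(2),f[2].round(2),'w',o['width'],o['finger_force'])
E
python3 - <<'E'
from h import *
st()
import pickle
im=robot.snapshot("wrist");cv2.imwrite("pics/w2.png",cv2.resize(im,None,fx=1.5,fy=1.5,interpolation=cv2.INTER_CUBIC))
pickle.dump(robot.get_calibration("wrist"),open("w2.pkl","wb"))
E
```

```text
t 4.85 fix [73.6  8.5] z 0.088 yaw 81.02 F fix 0.04 0.16 -2.93 w 0.03966066778727235 29.980442225933075
```

View pics/w2.png

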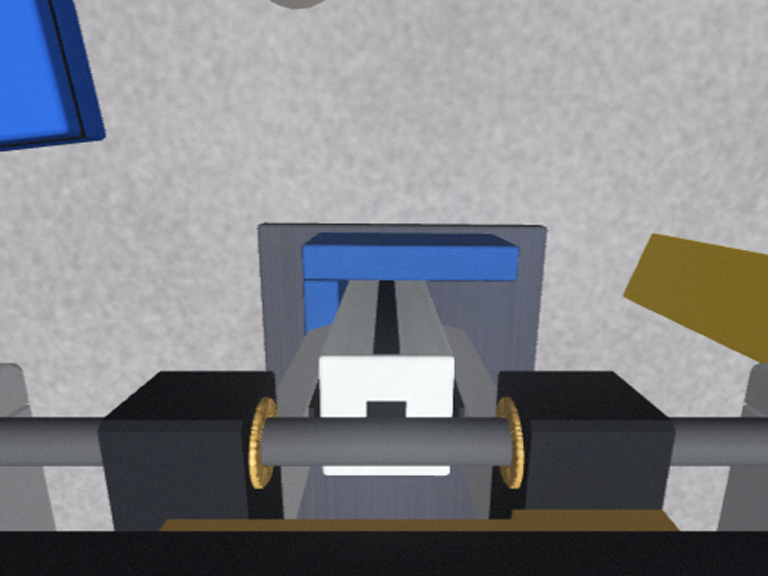

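The view shows the post upright between the fingers, just short of the end stop, with its yaw aligned. Next I feel for the stops: y first, then x.

>>> carry_out:
  increments:
    - [255, [0, -1, 0], 0]
    - [255, [0, -1, 0], 0]
    - [255, [0, 0, 0], 0]

```text
time: 5.2
tool_pos: [0.6124, 0.2019, 0.0882]
ee_rot: [-3.141, 0.0, 1.411]
wrist_force: [-0.9, 0.3, -3.3]
width: 0.0401
finger_force: 30.0
```

>>> carry_out:
  increments:
    - [255, [3, 0, 0], 0]
    - [255, [2, 0, 0], 0]
    - [255, [0, 0, 0], 0]

```text
time: 5.5
tool_pos: [0.6131, 0.2078, 0.0885]
ee_rot: [3.142, -0.0, 1.412]
wrist_force: [0.1, 0.3, -2.4]
width: 0.04
finger_force: 30.0
```

```bash
python3 -c "
from h import *
st()"
```

```text
t 5.5 fix [77.8  8.7] z 0.0885 yaw 80.9 F fix 0.3 -0.03 -2.42 w 0.040033703849306 29.98037338256836
```

>>> carry_out:
  increments:
    - [255, [0, -1, 0], 0]
    - [255, [0, -1, 0], 0]
    - [255, [0, 0, 0], 0]

```text
time: 5.8
tool_pos: [0.6115, 0.2077, 0.0886]
ee_rot: [3.14, -0.0, 1.412]
wrist_force: [3.0, -0.6, -3.5]
width: 0.04
finger_force: 30.0
```

>>> carry_out:
  increments:
    - [255, [1, 0, 0], 0]
    - [255, [1, 0, 0], 0]
    - [255, [0, 0, 0], 0]

```text
time: 6.1
tool_pos: [0.6118, 0.2096, 0.0888]
ee_rot: [3.14, 0.0, 1.412]
wrist_force: [2.6, -1.4, -3.8]
width: 0.0399
finger_force: 30.0
```

```bash
python3 -c "
from h import *
st()"
```

```text
t 6.1 fix [79.3 10.3] z 0.0888 yaw 80.87 F fix -0.94 -2.77 -3.78 w 0.03994779550970244 29.980386793613434
```

>>> carry_out:
  increments:
    - [255, [1, 0, 0], 0]
    - [255, [0, 0, 0], 0]
    - [255, [0, 0, 1.5], 0]
    - [255, [0, 0, 1.3], 0]
    - [255, [0, 0, 0], 0]

```text
time: 6.6
tool_pos: [0.612, 0.2104, 0.0861]
ee_rot: [3.14, 0.0, 1.411]
wrist_force: [3.1, -3.8, -0.5]
width: 0.0399
finger_force: 30.0
```

```bash
python3 -c "
from h import *
st()"
```

```text
t 6.6 fix [80.2 10.3] z 0.0861 yaw 80.87 F fix -3.22 -3.64 -0.49 w 0.039893887292291874 29.98362511396408
```

>>> carry_out:
  increments:
    - [255, [0, 0, 0.5], 0]
    - [200, [0, 0, 0], 0]
    - [100, [0, 0, 0], 0]
    - [40, [0, 0, 0], 0]
    - [40, [0, 0, 0], 0]
    - [40, [0, 0, 0], 0]
    - [40, [0, 0, 0], 0]

```text
time: 7.3
tool_pos: [0.6111, 0.2112, 0.0851]
ee_rot: [-3.141, -0.0, 1.412]
wrist_force: [-1.1, 0.6, -0.5]
width: 0.0765
finger_force: 0.0
```

>>> carry_out:
  increments:
    - [40, [0, 0, -20], 0]
    - [40, [0, 0, -40], 0]
    - [0, [0, 0, -40], 0]
    - [0, [0, 0, -40], 0]
    - [0, [-45, 0, -20], 0]
    - [0, [-45, 0, 0], 0]
    - [0, [0, 0, 0], 0]

```text
time: 8.0
tool_pos: [0.5972, 0.1177, 0.2472]
ee_rot: [3.139, 0.001, 1.406]
wrist_force: [0.4, 0.9, -0.0]
width: 0.0939
finger_force: 0.0
```

```bash
python3 - <<'E'
from h import *
st()
import pickle
im=robot.snapshot("wrist");cv2.imwrite("pics/w3.png",cv2.resize(im,None,fx=1.5,fy=1.5,interpolation=cv2.INTER_CUBIC))
pickle.dump(robot.get_calibration("wrist"),open("w3.pkl","wb"))
E
```

```text
t 8.0 fix [-13.7  10.1] z 0.2472 yaw 80.57 F fix 0.95 -0.23 -0.01 w 0.09394497513567031 0.0
```

View pics/w3.png

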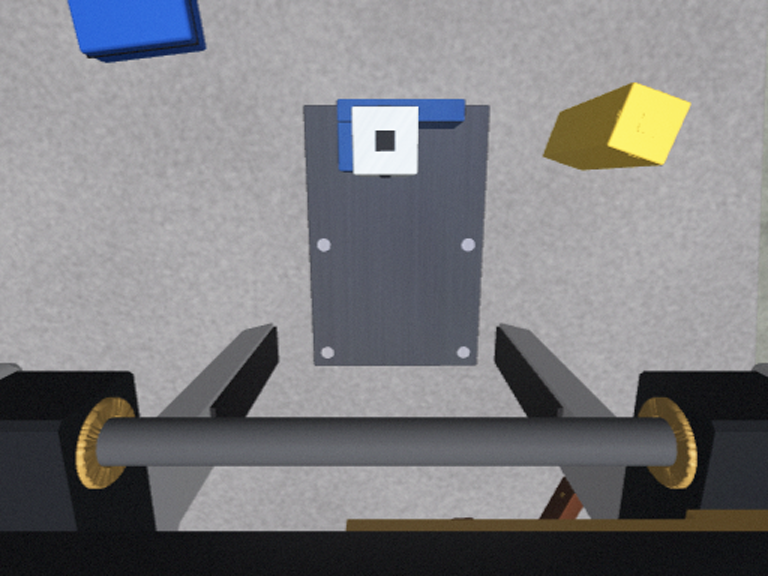

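```bash
python3 - <<'E'
from h import *
import pickle;c=pickle.load(open("w3.pkl","rb"))
p=back(c,np.array([[352,107],[418,107],[418,174],[354,174]])/1.5,.132)
q=back(c,np.array([[304,105],[489,105],[477,364],[314,364]])/1.5,.012)
print([fix(a) for a in p],fix(p.mean(0)),[ang(p[i]-p[(i+1)%4]) for i in range(4)])
print([fix(a) for a in q],fix(q.mean(0)),[ang(q[i]-q[(i+1)%4]) for i in range(4)])
print(rel([0.615,-0.30,.22]))
E
```

```text
[array([101.1,  30.4]), array([100.9,  -9. ]), array([62.2, -9.5]), array([62.4, 30. ])] [81.6 10.5] [170.64, 81.63, -9.36, -98.56]
[array([121.7,  79.7]), array([121. , -77.7]), array([-115.5,  -77.9]), array([-114.8,   81.3])] [3.1 1.4] [170.64, 80.95, -9.36, -99.49]
[-411.6   85.6   25.9]
```

The post stands home, upright and released, at about (80,10) in the fixture frame. Now the square.

>>> carry_out:
  increments:
    - [0, [-45, 9, 0], 0]
    - [0, [-45, 9, 0], 0]
    - [0, [-45, 9, 0], 0]
    - [0, [-45, 9, 0], 0]
    - [0, [-45, 9, 0], 0]
    - [0, [-45, 9, 0], 0]
    - [0, [-45, 9, 0], 0]
    - [0, [-45, 9, 0], 0]

```text
time: 8.85
tool_pos: [0.6118, -0.2452, 0.2442]
ee_rot: [-3.141, -0.002, 1.413]
wrist_force: [0.3, -0.2, 0.1]
width: 0.0937
finger_force: 0.0
```

>>> carry_out:
  increments:
    - [0, [-45, 9, 10], 0]
    - [0, [0, 0, 10], 0]
    - [0, [0, 0, 0], 0]
    - [0, [0, 0, 0], 0]

```text
time: 9.25
tool_pos: [0.6134, -0.2888, 0.2243]
ee_rot: [-3.14, -0.002, 1.414]
wrist_force: [-0.0, 0.4, -0.6]
width: 0.0938
finger_force: 0.0
```

```bash
python3 - <<'E'
from h import *
st();print(tool()[0])
import pickle
im=robot.snapshot("wrist");cv2.imwrite("pics/w4.png",cv2.resize(im,None,fx=1.5,fy=1.5,interpolation=cv2.INTER_CUBIC))
pickle.dump(robot.get_calibration("wrist"),open("w4.pkl","wb"))
E
```

```text
t 9.25 fix [-412.5  -70.2] z 0.2243 yaw 81.0 F fix 0.35 0.07 -0.57 w 0.09384602772862337 0.0
[ 0.61344062 -0.28883998  0.22432366]
```

View pics/w4.png

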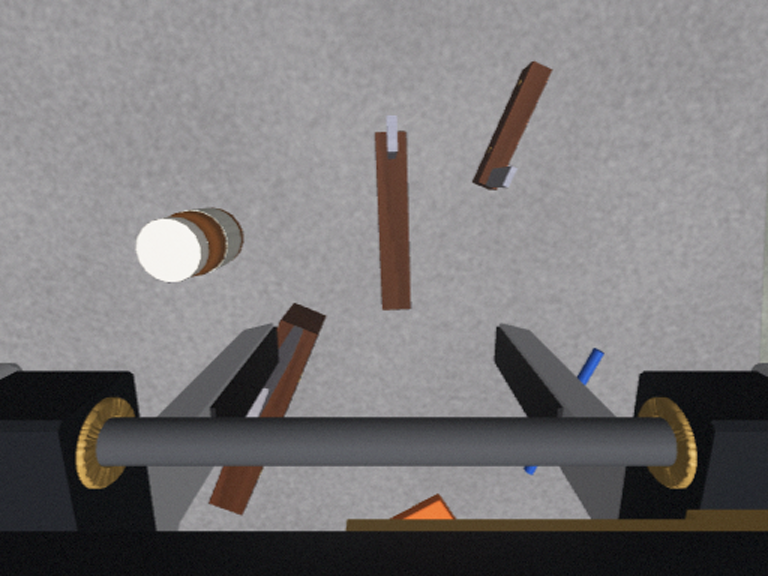

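The middle square's stock top has corners (376,132), (406,132), (411,309) and (382,310), with the blade at the upper (heel) end. The jar is at left, the large square at lower left and the small one at upper right.

```bash
python3 - <<'E'
from h import *
import pickle;c=pickle.load(open("w4.pkl","rb"))
p=back(c,np.array([[376,132],[406,132],[411,309],[382,310]])/1.5,.04)
h=(p[0]+p[1])/2;b=(p[2]+p[3])/2;u=(h-b)/np.linalg.norm(h-b);g=(h-.085*u+b+.055*u)/2
print('len',np.linalg.norm(h-b),np.linalg.norm(p[0]-p[1]),'yaw',ang(u),'grip',g,'heel',h,'rel grip',rel([g[0],g[1],.021]))
for n,px,z in(('large',[[297,303],[326,318],[278,325]],.05),('jar',[[168,250]],.09),('small',[[475,183],[549,70]],.03)):print(n,[rel(a) for a in back(c,np.array(px)/1.5,z)])
E
```

```text
len 0.14000815916072332 0.02272999103661054 yaw 83.02 grip [ 0.62352531 -0.269104    0.04      ] heel [ 0.6338565  -0.18473007  0.04      ] rel grip [ 20.7   6.6 204.4]
large [array([-25.8, -71.9, 175.4]), array([-38.5, -48.9, 175.3]), array([-44.4, -88.3, 175.3])]
jar [array([  23.3, -150.8,  135.4])]
small [array([ 68.1,  71. , 195.5]), array([151. , 123. , 195.5])]
```

>>> carry_out:
  increments:
    - [0, [22, 7, 20], -2]
    - [0, [0, 0, 40], 0]
    - [0, [0, 0, 40], 0]
    - [0, [0, 0, 40], 0]
    - [0, [0, 0, 40], 0]
    - [255, [0, 0, 15], 0]
    - [255, [0, 0, 8], 0]
    - [255, [0, 0, 0], 0]

```text
time: 10.1
tool_pos: [0.6241, -0.2696, 0.023]
ee_rot: [3.141, 0.0, 1.448]
wrist_force: [0.2, 0.7, -0.7]
width: 0.0729
finger_force: 0.0
```

>>> carry_out:
  increments:
    - [255, [0, 0, 0], 0]
    - [255, [0, 0, 0], 0]
    - [255, [0, 0, 0], 0]
    - [255, [0, 0, 0], 0]
    - [255, [0, 0, 0], 0]
    - [255, [0, 0, 0], 0]
    - [255, [0, 0, 0], 0]
    - [255, [0, 0, 0], 0]

```text
time: 10.9
tool_pos: [0.6232, -0.2702, 0.0222]
ee_rot: [-3.141, -0.0, 1.447]
wrist_force: [-1.5, -0.1, 1.2]
width: 0.0241
finger_force: 30.0
```

>>> carry_out:
  increments:
    - [255, [0, 0, -10], 0]
    - [255, [0, 0, -30], 1]
    - [255, [0, 0, -20], 1]
    - [255, [20, -4, 0], 0]
    - [255, [40, -10, 0], 0]
    - [255, [40, -10, 0], 0]
    - [255, [40, -10, 0], 0]
    - [255, [40, -10, 0], 0]

```text
time: 11.7
tool_pos: [0.6068, -0.0822, 0.0805]
ee_rot: [-3.139, -0.001, 1.413]
wrist_force: [-0.1, 0.4, -1.6]
width: 0.0238
finger_force: 30.0
```

>>> carry_out:
  increments:
    - [255, [40, -10, 0], 0]
    - [255, [40, -10, 0], 0]
    - [255, [40, -10, 0], 0]
    - [255, [30, -10, 0], 0]
    - [255, [15, -3, 0], 0]
    - [255, [0, 0, 0], 0]
    - [255, [0, 0, 0], 0]

```text
time: 12.4
tool_pos: [0.5919, 0.0837, 0.0816]
ee_rot: [-3.141, 0.001, 1.412]
wrist_force: [0.5, -0.8, -0.9]
width: 0.0241
finger_force: 30.0
```

```bash
python3 - <<'E'
from h import *
st()
im=robot.snapshot("wrist");cv2.imwrite("pics/w5.png",cv2.resize(im,None,fx=1.5,fy=1.5,interpolation=cv2.INTER_CUBIC))
import pickle;pickle.dump(robot.get_calibration("wrist"),open("w5.pkl","wb"))
E
```

```text
t 12.4 fix [-48.1  10.1] z 0.0816 yaw 80.91 F fix -0.74 -0.62 -0.89 w 0.0241134731299138 29.98448073863983
```

View pics/w5.png

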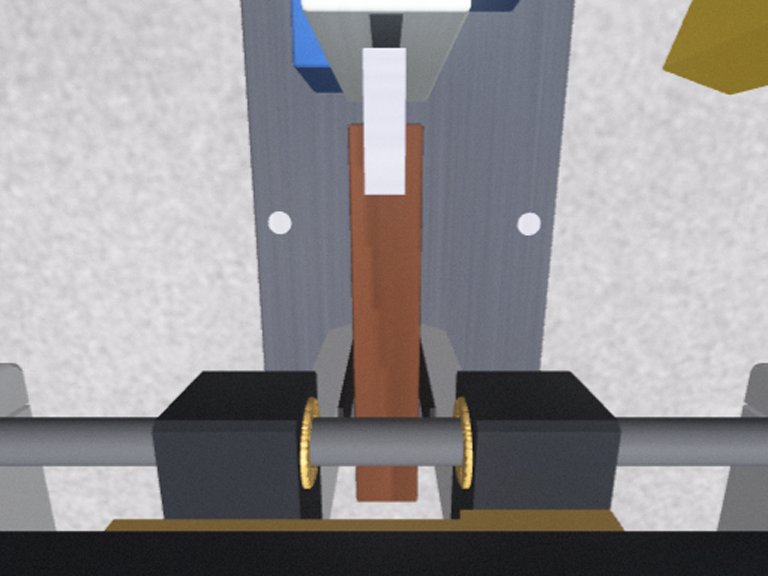

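The square is gripped and aligned: blade centre and post slot are both at column 385, with a gap to the post still showing. I'll lower it and feel for the plate.

>>> carry_out:
  increments:
    - [255, [0, 0, 20], 0]
    - [255, [0, 0, 15], 0]
    - [255, [0, 0, 8], 0]
    - [255, [0, 0, 2], 0]
    - [255, [0, 0, 0], 0]

```text
time: 12.95
tool_pos: [0.592, 0.0838, 0.0367]
ee_rot: [-3.141, 0.0, 1.411]
wrist_force: [-0.3, -1.0, -1.2]
width: 0.0239
finger_force: 30.0
```

>>> carry_out:
  increments:
    - [255, [0, 0, 1], 0]
    - [255, [0, 0, 1], 0]
    - [255, [0, 0, 0], 0]

```text
time: 13.25
tool_pos: [0.5925, 0.0843, 0.0357]
ee_rot: [3.141, -0.0, 1.412]
wrist_force: [-0.1, 0.4, -1.9]
width: 0.0241
finger_force: 30.0
```

>>> carry_out:
  increments:
    - [255, [0, 0, 1], 0]
    - [255, [0, 0, 0], 0]

```text
time: 13.45
tool_pos: [0.5921, 0.0843, 0.0342]
ee_rot: [3.141, -0.0, 1.412]
wrist_force: [0.3, 0.1, -2.3]
width: 0.0239
finger_force: 30.0
```

>>> carry_out:
  increments:
    - [255, [10, 0, 0], 0]
    - [255, [8, 0, 0], 0]
    - [255, [2, 0, 0], 0]
    - [255, [0, 0, 1], 0]
    - [255, [0, 0, 1], 0]
    - [255, [0, 0, 0], 0]

```text
time: 14.05
tool_pos: [0.5955, 0.1042, 0.0342]
ee_rot: [3.141, -0.001, 1.412]
wrist_force: [-3.1, -0.3, 7.0]
width: 0.0237
finger_force: 30.0
```

>>> carry_out:
  increments:
    - [255, [0, 0, 0.5], 0]
    - [255, [0, 0, 0.5], 0]
    - [255, [0, 0, 0], 0]

```text
time: 14.35
tool_pos: [0.5955, 0.1042, 0.0342]
ee_rot: [3.141, -0.001, 1.412]
wrist_force: [-4.2, -1.7, 10.1]
width: 0.0236
finger_force: 30.0
```

```bash
python3 -c "
from h import *
st()"
```

```text
t 14.35 fix [-27.2   9.7] z 0.0342 yaw 80.91 F fix -2.3 3.93 10.07 w 0.02362440324811235 29.989267587661743
```

>>> carry_out:
  increments:
    - [255, [1, 0, 0], 0]
    - [255, [1, 0, 0], 0]
    - [255, [0, 0, 0], 0]

```text
time: 14.65
tool_pos: [0.5956, 0.1043, 0.0341]
ee_rot: [3.141, 0.003, 1.412]
wrist_force: [-6.8, -6.0, 10.9]
width: 0.0239
finger_force: 30.0
```

>>> carry_out:
  increments:
    - [255, [1, 0, 0], 0]
    - [255, [1, 0, 0], 0]
    - [255, [0, 0, 0], 0]

```text
time: 14.95
tool_pos: [0.5956, 0.1044, 0.0341]
ee_rot: [3.141, 0.006, 1.411]
wrist_force: [-5.9, -9.5, 12.3]
width: 0.024
finger_force: 30.0
```

```bash
python3 -c "
from h import *
st()"
```

```text
t 14.95 fix [-27.    9.6] z 0.0341 yaw 80.87 F fix -10.36 4.36 12.32 w 0.023965791153558166 30.006146728992462
```

>>> carry_out:
  increments:
    - [255, [1, 0, 0], 0]
    - [255, [1, 0, 0], 0]
    - [255, [0, 0, 0], 0]

```text
time: 15.25
tool_pos: [0.5957, 0.1047, 0.034]
ee_rot: [3.142, 0.01, 1.411]
wrist_force: [-7.2, -13.7, 11.4]
width: 0.0238
finger_force: 30.0
```

```bash
python3 - <<'E'
from h import *
st();print(robot.get_obs()['ee_rot'],robot.get_obs()['wrist_torque'])
a=robot.snapshot("wrist")[0:200,130:390];b=robot.snapshot("scene")[190:300,220:340]
a=cv2.resize(a,(520,400));b=cv2.resize(b,None,fx=4,fy=4,interpolation=cv2.INTER_CUBIC)[:,-280-100:-100]
b=cv2.resize(b,(255,400)) if b.shape[0]!=400 else b
cv2.imwrite("pics/w6.png",np.hstack([a,b]))
E
```

```text
t 15.25 fix [-26.8   9.6] z 0.034 yaw 80.85 F fix -14.69 4.96 11.42 w 0.023821642352223886 30.010425746440887
[3.14155544 0.00971314 1.41115499] [-2.29115187  1.48202829  0.24450276]
```

View pics/w6.png

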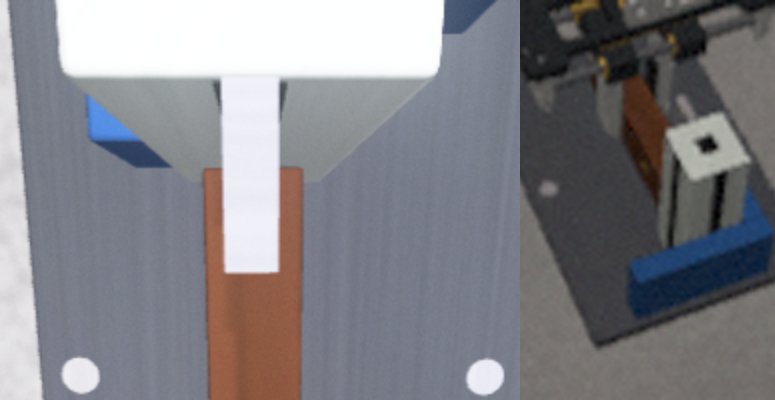

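The heel and blade meet the post face, centred, with 15 N against the post and 11 N down. I'll relieve the small sideways load and let it settle.

>>> carry_out:
  increments:
    - [255, [0, -0.8, 0], 0]
    - [255, [0, -0.8, 0], 0]
    - [255, [0, 0, 0], 0]
    - [255, [0, 0, 0], 0]
    - [255, [0, 0, 0], 0]
    - [255, [0, 0, 0], 0]

```text
time: 15.95
tool_pos: [0.5956, 0.1047, 0.0341]
ee_rot: [3.138, 0.009, 1.411]
wrist_force: [-3.9, -13.2, 10.9]
width: 0.0237
finger_force: 30.0
```

```bash
python3 - <<'E'
from h import *
st();print(robot.get_obs()['ee_rot'])
c=robot.get_calibration("top");im=robot.snapshot("top")[150:230,170:290]
cv2.imwrite("pics/t6.png",cv2.resize(im,None,fx=6,fy=6,interpolation=cv2.INTER_CUBIC))
# expected pixels in crop for home post top, and square blade top edge/heel
def P(x,y,z): 
    w=F0+FX*x+FY*y; return ((proj(c,[w[0],w[1],z])[0]-[170,150]+.5)*6).round()
for a in((60,-10),(100,-10),(100,30),(60,30)):print(P(a[0]/1e3,a[1]/1e3,.132))
print('blade',P(.06,.010,.132),P(.04,.010,.132),'tail',P(-.08,.010,.052))
E
```

```text
t 15.95 fix [-26.7   9.7] z 0.0341 yaw 80.83 F fix -13.65 1.8 10.89 w 0.02372140487470381 30.004529356956482
[3.13819191 0.00906893 1.41072239]
[183. 164.]
[103. 153.]
[ 89. 231.]
[169. 242.]
blade [176. 203.] [216. 209.] tail [459. 272.]
```

View pics/t6.png

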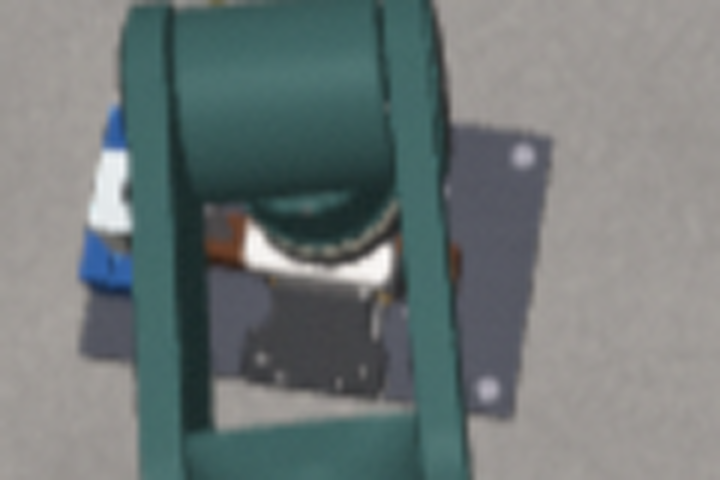

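The top view, partly hidden by the arm, shows the post-top corners at (103,150) and (88,231) and the stock's tail at (460,262). These match the predicted home positions. The TCP height rose exactly 12 mm from bench to plate, so the square lies flat. Handing in.

```bash
python3 -c "
from h import *
st();print(robot.close_job())"
```

```text
t 16.0 fix [-26.8   9.7] z 0.0341 yaw 80.83 F fix -14.64 1.56 9.78 w 0.023755112041617683 30.004570484161377
the job is handed in; nothing more can be done
None
```

I handed the job in at 16.0 s without seeing a verdict: the post stands home against both stops and released, and the square is still gripped, with the arm pushing about 15 N towards the post and 10 N down onto the plate; jar, slide box and beaker were not touched.

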